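# Close the block mould with its two cam levers

## Robot

A 6-joint arm with a two-finger parallel gripper is mounted at the origin on the work surface. World frame = base frame: x ahead of the robot, y to its left, z up, the work surface at z = 0. Lengths are in mm, angles in degrees, forces in N, time in s.
With the tool pointing down it reaches from about 350 to 850 mm from the base axis. Payload 8.1 kg.
Tool frame: the origin (TCP) lies at the very end of the fingers, on their centre line; the grasp point (between the pads) lies 19 mm behind it (r.grip_depth is the distance from the TCP to the grasp point, in mm); y points along the fingers, z is the direction in which the jaws open and shut, and the axes are right-handed (so a half turn about y gives the same grasp; the last joint's range is limited). The gripper opens to 85 mm and grips with 20 to 120 N. Pads are 22 mm wide; open, the fingers measure 114 mm over their backs; the gripper's body (76 mm by 85 mm) begins 54 mm behind the grasp point. The pads swing forward as they close: fully open they stand 13 mm farther back than shut.
Start: joints at [64.664, 7.471, 85.268, -0, 87.261, -4.893], TCP at [209.545, 562.224, 231.292] pointing down, gripper open.
Joint ranges: [-169.43, 169.43], [-51.17, 129.36], [1.28, 143.12], [-76.62, 256.62], [0, 156.53], [-152.29, 152.29]. Speed limits (degrees/s): [136.94, 136.94, 159.86, 180, 180, 180].

## Interface

Orientations are given as [roll, pitch, yaw] about the fixed x, y, z axes, in that order (R = Rz(yaw) Ry(pitch) Rx(roll)).
In Python, from bench import readout, eyes, r gives the robot as it stands. The module is installed in compiled form; this text tells all that it offers.
- The arm moves only by the tool move_arm, never from a script. Its argument "motion" is text: rows parted by semicolons, each of 6 numbers parted by spaces: the shift along the world's x, y, z in cm, then the turn, a rotation vector about the world's x, y, z in degrees. A call has 1 to 10 rows; each row is the pose to reach, as a shift and turn from the pose commanded when the call began; what a row does not reach only later rows make up. A row lasts 1/12 s, in which the tool goes at most 41.7 mm and 7.16 degrees, less where a joint would pass 70% of its speed; a pose out of reach is approached as far as the arm can. A call with a gripper value outside its range is refused whole. "fingers" is the finger opening in cm, from 0 to 8.54, set as the call begins (left out, the last holds). The fingers move at their own pace and stop on an object; "squeeze" is the grip in N (left out, the last holds). Time passes only in rows, so rows that repeat a pose let the fingers close. It gives the time, the measured TCP pose, the force and the opening at its end, in the units of the state.
- readout.sense(): the state, without advancing time (a new reading comes with each control period).
- eyes.snapshot(name): name is "side" or "top" or "wrist"; returns a dict with "image" (400x640x3 uint8, blue, green, red), "fx", "fy", "cx", "cy" (pixels), "world_to_cam" (4x4, takes a point from world to camera coordinates). Camera axes: x right, y down, z forward; pixel columns grow to the right and rows downward; lengths in mm; the calibration is good to about 2 mm. The wrist camera is an equidistant fisheye: a pixel r from the principal point sees the ray r / f radians off the axis. A picture is of the moment at which its call begins. There is no depth.
- r.hand_in(): hands the job in, once; it reports no verdict.
The state is a dict: "time": time; "joint_pos": joint angles; "qd": joint speeds; "joint_efforts": joint torques, N m; "tool_pos": TCP position; "tcp_rot": TCP orientation; "ft_force": force on the tool from outside, world axes, zero at the start; "wrist_torque": the same for the moment, N m; "finger_gap": finger opening in mm.
Only numpy, scipy, OpenCV 4.12 (cv2) and the standard library are available. Lean on these libraries where they do the work, as an engineer would, in place of code of your own. Each camera call takes 0.05 s, during which the arm holds its last target. There are 200 camera calls.

## Task

The ochre side shutter of the three-bay block mould stands loose with a gap; clamp it shut for the next pour. With a fingertip, without gripping or forcing anything, push each of the two red cam levers round, from pointing towards the robot to lying along the shutter against its stop pin, so that the cams press the shutter tight on the mould and it stays so when you move clear. Keep the shutter standing on the board, and do not disturb the brush, the oil bottle or the pot.

Things in the scene. Friction and masses are not known exactly. Their poses are not given: they have to be found in the camera images.
- mould: Three-bay block mould, fixed: dark brown film-faced ply board 18 mm thick on the table. Origin at table height midway between the two lever pivots; x to the mould's back (away from the robot at zero yaw), y left, z up. The board spans x -150 to 210 mm, y +/-190 mm; the bay walls start at x = 50 mm and end at 188 mm, 300 mm wide overall, tops 68 mm above the table.
- left_lever (a joint): Left lever's angle about its upright pivot, rad. 0 = fully open, pointing in mould -x and 0.25 rad outwards (+y); grows as the tip swings to -x (0.25), then inwards; 1.82 = fully closed against its stop pin, lying along mould -y. Starts at 0 to 0.4, stays where left. The cam clamps the shutter over the last 0.25 rad (some 4 to 10 N at the grip) and locks by friction.
- right_lever (a joint): Right lever's angle, the mirror image of the left one, rad. 0 = fully open, pointing in mould -x and 0.25 rad outwards (-y); grows as the tip swings inwards; 1.82 = fully closed against its stop pin, lying along mould +y. Starts at 0 to 0.4, stays where left; same force, same locking.
- left_grip (a point): Red round grip of the left lever, 22 mm thick, 65 mm long along the lever, its round tip 115 mm from the pivot. Point at its middle, 83 mm from the pivot and 58 mm above the table (it spans 47 to 69 mm above the table, 29 mm clear of the board); x points outwards along the lever. Its outer side is the one to push.
- right_grip (a point): Middle of the red round grip of the right lever, the same as the left one: 22 mm thick, 65 mm long, tip 115 mm from the pivot, middle 83 mm from the pivot and 58 mm above the table; x points outwards along the lever. Its outer side is the one to push.
- shutter: Ochre side shutter, a loose board 18 mm thick (its x), 300 mm long (its y), 50 mm high, about 0.3 kg, standing on the mould's board between the cams and the bay walls, top 68 mm above the table; wooden cleats at its ends guide it. Origin at the centre of its underside. Home: origin at mould x = 41 mm, touching the bay walls; it starts 3 to 8 mm short of that.
- shutter_left (a point): Point in the middle of the shutter's thickness and height, 130 mm to the left of its centre (opposite the left cam).
- shutter_right (a point): Point in the middle of the shutter's thickness and height, 130 mm to the right of its centre (opposite the right cam).
- brush: Release-oil brush lying on the table to the left of the mould; a bystander.
- oil_bottle: White release-oil bottle with a red cap, 60 mm across, 150 mm high, standing to the right of the mould; origin under its centre; a bystander.
- pot: Blue plastic pot, 76 mm across, 70 mm high, standing to the left of the mould; origin under its centre; a bystander.
- left_pivot (a point): On the left lever's upright pivot axis, at table height: mould x 0, y +130 mm. Under the lever here sits its cam, an aluminium disc of radius 22 mm whose centre lies 10 mm off the pivot, square to the lever on the side of the shutter when closed. The steel stop pin, 12 mm thick, top 60 mm above the table, stands at mould x 13.5, y +85 mm.
- right_pivot (a point): On the right lever's upright pivot axis, at table height: mould x 0, y -130 mm. Its stop pin stands at mould x 13.5, y -85 mm.

How it is judged:
By the outcome, as a careful person would: the job done as asked, in the order asked, and still so for the second after the job is handed in, with the robot touching nothing.
It also fails if it takes over 54 s, if anything falls off the work surface, if the arm or the gripper's body presses on something with over 40 N, if the wrist force passes 120 N, or if a joint passes its speed limit or range.

## Working session

There is one attempt and no reset: what is moved stays moved. The work goes in short steps, Python scripts to look and compute and a tool call to move; the robot and the scene stay as the last step left them, time stands still between calls to the robot, and variables do not carry over. Pictures are saved under pics/ and viewed, about 8 in all and at most 12, crops included, and the job is handed in when it is done.

Besides the shell and the picture viewer there is one more tool, called after "Request:" as name(argument=value, ...) on one line, values as JSON. move_arm: Moves the arm, as the interface text tells. Its arguments: {"type":"object","properties":{"motion":{"type":"string"},"fingers":{"type":"number"},"squeeze":{"type":"number"}},"required":["motion"]}

```bash
mkdir -p pics; cat > h.py <<'E'
import numpy as np,cv2
from bench import readout,eyes,r
def ray(s,u,v):
    T=np.array(s["world_to_cam"]);R=T[:3,:3];c=-R.T@T[:3,3]
    d=R.T@np.array([(u-s["cx"])/s["fx"],(v-s["cy"])/s["fy"],1]);return c,d
def onz(s,u,v,z):
    c,d=ray(s,u,v);return c+d*(z-c[2])/d[2]
def proj(s,p):
    T=np.array(s["world_to_cam"]);q=T[:3,:3]@np.array(p)+T[:3,3]
    return s["fx"]*q[0]/q[2]+s["cx"],s["fy"]*q[1]/q[2]+s["cy"]
E
python3 - <<'E'
from h import *
st=readout.sense();print(st["time"],st["tool_pos"],st["tcp_rot"],st["finger_gap"],st["ft_force"])
for n in("top","side"):
    s=eyes.snapshot(n);cv2.imwrite(f"pics/{n}0.png",s["image"])
    hsv=cv2.cvtColor(s["image"],cv2.COLOR_BGR2HSV)
    m=(((hsv[...,0]<7)|(hsv[...,0]>173))&(hsv[...,1]>140)&(hsv[...,2]>80)).astype(np.uint8)
    k,l,a,c=cv2.connectedComponentsWithStats(m)
    for i in range(1,k):
        if a[i]>40:
            ys,xs=np.where(l==i);rr=cv2.minAreaRect(np.c_[xs,ys].astype(np.float32))
            print(n,a[i],c[i].round(1),[np.round(x,1) for x in rr],onz(s,*c[i],58).round(1))
            print(*[onz(s,*p,58)[:2].round(0) for p in cv2.boxPoints(rr)])
E
```

```text
0.0 [209.31245353 561.71281251 230.2170368 ] [-9.01082640e+01  8.20667790e-03 -2.04423381e+01] 85.17603252242591 [-0.11108743 -0.39395297 -0.38947637]Traceback (most recent call last):
  File "<stdin>", line 9, in <module>
ValueError: The truth value of an array with more than one element is ambiguous. Use a.any() or a.all()
```

```bash
cat > red.py <<'E'
from h import *
def reds(n,s,z=58):
    hsv=cv2.cvtColor(s["image"],cv2.COLOR_BGR2HSV)
    m=(((hsv[...,0]<7)|(hsv[...,0]>173))&(hsv[...,1]>140)&(hsv[...,2]>80)).astype(np.uint8)
    k,l,a,c=cv2.connectedComponentsWithStats(m)
    for i in range(1,k):
        if a[i,4]>40:
            ys,xs=np.where(l==i);rr=cv2.minAreaRect(np.c_[xs,ys].astype(np.float32))
            print(n,a[i,4],c[i].round(1),"mid",onz(s,*c[i],z).round(1),"box",*[onz(s,*p,z)[:2].round(0) for p in cv2.boxPoints(rr)])
E
python3 - <<'E'
from red import *
for n in("top","side"):
    s=eyes.snapshot(n);cv2.imwrite(f"pics/{n}0.png",s["image"]);reds(n,s)
E
```

```text
top 164 [508.2 166.8] mid [ 660.  -378.6   58. ] box [ 676. -364.] [ 675. -395.] [ 646. -392.] [ 646. -361.]
top 305 [433.5 231.9] mid [ 521.6 -203.3   58. ] box [ 547. -182.] [ 555. -204.] [ 496. -224.] [ 487. -202.]
top 290 [301.3 256. ] mid [478.   79.8  58. ] box [508.  91.] [507.  69.] [447.  71.] [447.  92.]
side 21812 [214.   31.4] mid [ 222.6 1198.6   58. ] box [-481.  834.] [-857. 1685.] [1121. 1614.] [919. 749.]
side 486 [53.2 46.6] mid [-384.7 1061.2   58. ] box [-468.  944.] [-325. 1304.] [-286. 1218.] [-431.  881.]
side 253 [279.5 197.1] mid [477.5  79.6  58. ] box [445.  97.] [508.  98.] [508.  63.] [446.  62.]
side 431 [306.6 292.4] mid [ 522.2 -202.5   58. ] box [ 486. -196.] [ 550. -176.] [ 556. -208.] [ 493. -226.]
side 308 [387.6 321.6] mid [ 661.9 -279.    58. ] box [ 639. -292.] [ 656. -254.] [ 685. -266.] [ 668. -303.]
```

View pics/top0.png

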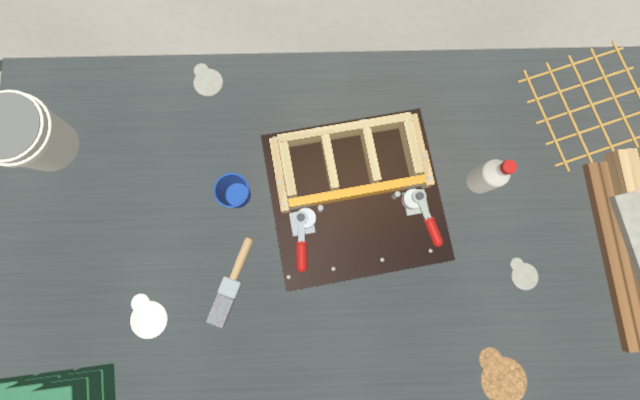

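View pics/side0.png

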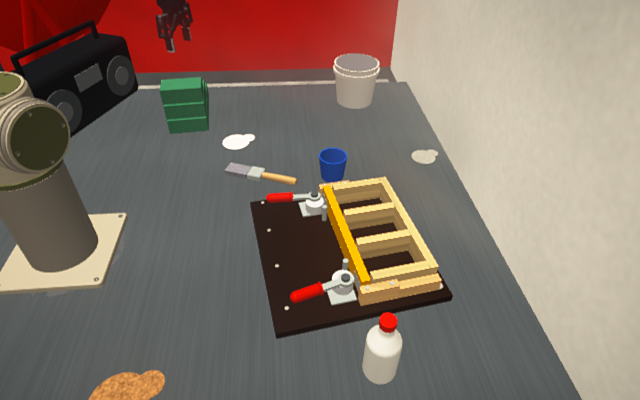

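```bash
cat > shut.py <<'E'
from h import *
def shutter(s,img=None):
    hsv=cv2.cvtColor(s["image"],cv2.COLOR_BGR2HSV)
    m=((hsv[...,0]>15)&(hsv[...,0]<28)&(hsv[...,1]>180)&(hsv[...,2]>150)).astype(np.uint8)
    k,l,a,c=cv2.connectedComponentsWithStats(m)
    for i in range(1,k):
        if a[i,4]>100:
            ys,xs=np.where(l==i);rr=cv2.minAreaRect(np.c_[xs,ys].astype(np.float32))
            print(a[i,4],onz(s,*c[i],68).round(1),*[onz(s,*p,68)[:2].round(1) for p in cv2.boxPoints(rr)])
E
python3 - <<'E'
from shut import *
s=eyes.snapshot("top");shutter(s)
for p in((300,217),(419.5,196.5)):print("pivot?",onz(s,*p,68).round(1))
w=eyes.snapshot("wrist")
im=s["image"][150:290,250:470]
cv2.imwrite("pics/topc.png",cv2.resize(im,None,fx=3.6,fy=3.6,interpolation=cv2.INTER_CUBIC))
E
```

```text
pivot? [559.6  80.7  68. ]
pivot? [ 597.2 -175.6   68. ]
```

View pics/topc.png

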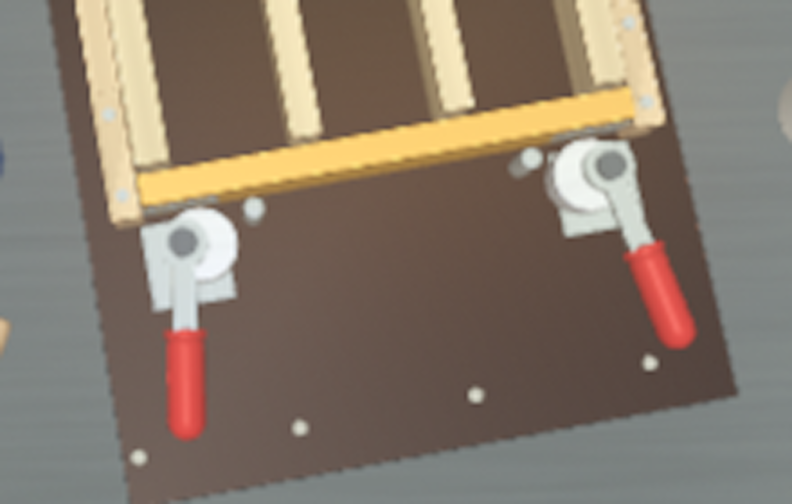

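The top view shows both levers open: left pivot near crop (183,242), right pivot near crop (610,165), and red grips below them. The side view agrees on the grip positions to 1 mm. The mould yaw is about 8.7°. Next I'll compute the push arcs.

```bash
cat > plan.py <<'E'
from h import *
s=eyes.snapshot("top")
PL=onz(s,300.8,217.2,68)[:2];PR=onz(s,419.4,195.8,68)[:2]
yaw=np.arctan2(*( (PL-PR)*[-1,1]));ex=np.array([np.cos(yaw),np.sin(yaw)]);ey=np.array([-ex[1],ex[0]])
print("piv",PL.round(1),PR.round(1),"yaw",np.degrees(yaw).round(2),"dist",np.linalg.norm(PL-PR).round(1))
def tool(P,sg,th,r=85,gap=0):
    f=.25-th;d=np.array([-np.cos(f),np.sin(f)]);n=np.array([np.sin(f),np.cos(f)])
    h=14.5*abs(n[1])+11*abs(n[0])
    q=r*d+(11+h+gap)*n
    return P+ex*q[0]+ey*sg*q[1]
for nm,P,sg,g in(("L",PL,1,(478,79.8)),("R",PR,-1,(521.6,-203.3))):
    v=np.array(g)-P;th=.25-np.arctan2(sg*(v@ey),-(v@ex));print(nm,"theta",th.round(3),"r",np.linalg.norm(v).round(1))
    print(" pre",tool(P,sg,th,gap=22).round(1),"contact",tool(P,sg,th).round(1))
    for t in np.arange(.2,1.83,.18):print("  ",t.round(2),tool(P,sg,t).round(0))
print("ex",ex.round(3))
E
python3 plan.py
```

```text
piv [559.1  79.1] [ 598.8 -175.5] yaw 8.85 dist 257.6
L theta 0.086 r 81.1
 pre [474.6 128.9] contact [474.4 106.9]
   0.2 [472.  96.]
   0.38 [470.  81.]
   0.56 [471.  66.]
   0.74 [474.  51.]
   0.92 [480.  36.]
   1.1 [489.  23.]
   1.28 [501.  11.]
   1.46 [516.   1.]
   1.64 [532.  -5.]
   1.82 [550.  -8.]
R theta 0.058 r 82.0
 pre [ 535.5 -250.7] contact [ 528.1 -230. ]
   0.2 [ 521. -218.]
   0.38 [ 514. -204.]
   0.56 [ 510. -190.]
   0.74 [ 509. -175.]
   0.92 [ 510. -159.]
   1.1 [ 515. -143.]
   1.28 [ 523. -128.]
   1.46 [ 534. -115.]
   1.64 [ 548. -103.]
   1.82 [564. -95.]
ex [0.988 0.154]
```

Request:
move_arm(motion="3 -5 0 0 0 6; 6 -8 0 0 0 12; 9 -11 0 0 0 18; 11 -14 0 0 0 24; 13 -18 0 0 0 29; 15 -22 0 0 0 29; 17 -25 -3 0 0 29; 19 -28 -5 0 0 29; 21 -31 -7 0 0 29; 23 -34 -9 0 0 29", fingers=0)

```text
time: 1.13
tool_pos: [431.3, 234.2, 149.9]
tcp_rot: [-90.0, -0.1, 8.6]
ft_force: [-0.1, 1.3, -0.7]
finger_gap: 0.1
```

Request:
move_arm(motion="1 -3 0 0 0 0; 2 -6 0 0 0 0; 3.5 -9.2 0 0 0 0; 3.5 -9.2 -2.5 0 0 0; 3.5 -9.2 -5 0 0 0; 3.5 -9.2 -7.5 0 0 0; 3.5 -9.2 -9 0 0 0; 3.5 -9.2 -10.2 0 0 0; 3.5 -9.2 -10.2 0 0 0; 3.5 -9.2 -10.2 0 0 0")

```text
time: 1.97
tool_pos: [465.2, 143.9, 48.3]
tcp_rot: [-90.0, 0.1, 8.6]
ft_force: [-0.4, 0.6, 0.8]
finger_gap: -0.3
```

```bash
python3 - <<'E'
from h import *
st=readout.sense();print(st["time"],st["tool_pos"].round(1) if hasattr(st["tool_pos"],"round") else st["tool_pos"],st["ft_force"])
w=eyes.snapshot("side");cv2.imwrite("pics/side1.png",cv2.resize(w["image"][110:340,180:470],None,fx=2.7,fy=2.5))
E
```

```text
1.9667 [465.2 143.9  48.3] [-0.37134557  0.61542509  0.75581573]
```

View pics/side1.png

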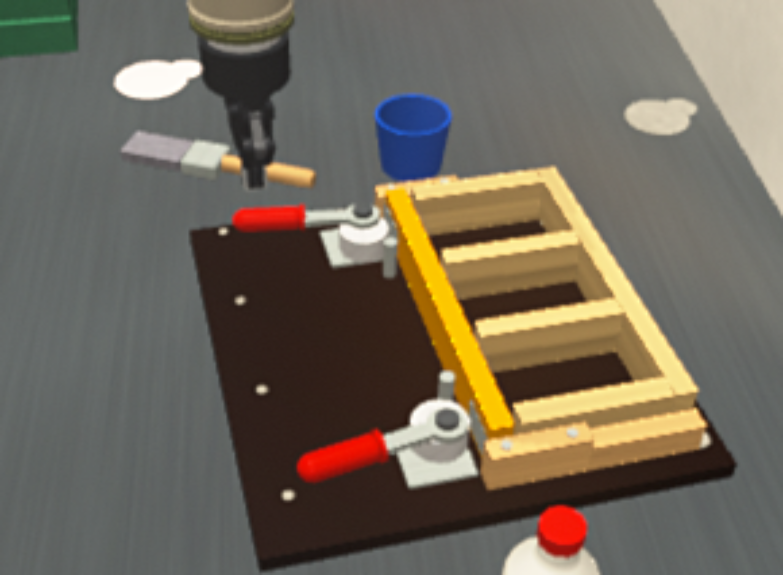

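The finger (crop 255,180) stands outside the left grip (crop 270,218), clear of the brush handle. Starting the left push.

Request:
move_arm(motion="0.9 -1 -1 0 0 0; 0.9 -2.4 -1 0 0 0; 0.9 -3.4 -1 0 0 0; 0.8 -4.2 -1 0 0 0; 0.7 -5 -1 0 0 0; 0.6 -5.8 -1 0 0 0; 0.5 -6.6 -1 0 0 0; 0.5 -7.4 -1 0 0 0; 0.6 -8.2 -1 0 0 0; 0.8 -9 -1 0 0 0")

```text
time: 2.85
tool_pos: [473.3, 53.2, 38.3]
tcp_rot: [-90.0, 0.0, 8.6]
ft_force: [-0.3, 1.3, -0.1]
finger_gap: -0.1
```

Request:
move_arm(motion="0.3 -0.9 0 0 0 0; 0.7 -1.7 0 0 0 0; 1.1 -2.4 0 0 0 0; 1.6 -3 0 0 0 0; 2.2 -3.6 0 0 0 0; 2.8 -4.2 0 0 0 0; 3.5 -4.7 0 0 0 0; 4.3 -5.2 0 0 0 0; 5.1 -5.5 0 0 0 0; 5.7 -5.7 0 0 0 0")

```text
time: 3.68
tool_pos: [530.8, -3.3, 38.0]
tcp_rot: [-90.0, 0.1, 8.5]
ft_force: [-4.5, 2.8, -0.6]
finger_gap: 0.2
```

```bash
python3 - <<'E'
from h import *
w=eyes.snapshot("side");cv2.imwrite("pics/side2.png",cv2.resize(w["image"][110:340,180:470],None,fx=2.7,fy=2.5))
E
```

```text
(no output)
```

View pics/side2.png

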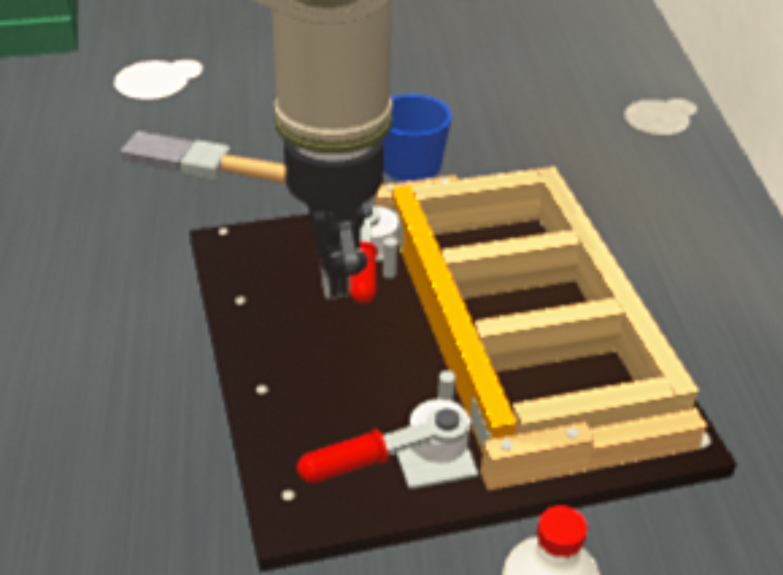

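The left lever is nearly round, with its grip near crop (365,275). Next is a slow final push.

Request:
move_arm(motion="0.2 0 0 0 0 0; 0.4 -0.1 0 0 0 0; 0.6 -0.1 0 0 0 0; 0.8 -0.2 0 0 0 0; 1 -0.2 0 0 0 0; 1.2 -0.3 0 0 0 0; 1.3 -0.3 0 0 0 0; 1.4 -0.3 0 0 0 0; 1.5 -0.3 0 0 0 0; 1.5 -0.3 0 0 0 0")

```text
time: 4.57
tool_pos: [544.5, -5.7, 37.9]
tcp_rot: [-90.0, 0.1, 8.6]
ft_force: [-5.5, 1.0, -0.1]
finger_gap: -0.3
```

Request:
move_arm(motion="0.1 0 0 0 0 0; 0.2 0 0 0 0 0; 0.3 0 0 0 0 0; 0.4 0 0 0 0 0; 0.5 0 0 0 0 0; 0.5 0 0 0 0 0")

```text
time: 5.07
tool_pos: [549.3, -5.8, 37.8]
tcp_rot: [-90.0, 0.1, 8.6]
ft_force: [-6.5, 1.9, 0.5]
finger_gap: -0.2
```

Not at the stop yet (the force is still about 6 N), so I'll go on in 1 mm steps.

Request:
move_arm(motion="0.1 0 0 0 0 0; 0.1 0 0 0 0 0; 0.2 0 0 0 0 0; 0.2 0 0 0 0 0; 0.3 0 0 0 0 0; 0.3 0 0 0 0 0")

```text
time: 5.57
tool_pos: [551.5, -5.8, 37.7]
tcp_rot: [-90.0, 0.2, 8.6]
ft_force: [-10.6, 0.6, 4.3]
finger_gap: -0.3
```

Request:
move_arm(motion="0.1 0 0 0 0 0; 0.1 0 0 0 0 0; 0.2 0 0 0 0 0; 0.2 0 0 0 0 0")

```text
time: 5.9
tool_pos: [551.7, -5.9, 37.6]
tcp_rot: [-89.9, 0.5, 8.6]
ft_force: [-20.6, 1.0, 13.9]
finger_gap: -0.1
```

The force jumped with no travel, so it's on the stop pin. I'll retreat straight back and then up, check the left lever, and move to the right side.

Request:
move_arm(motion="-1 -0.1 0 0 0 0; -2.5 -0.4 0 0 0 0; -5 -0.8 0 0 0 0; -5 -0.8 3 0 0 0; -5 -0.8 6 0 0 0; -5 -0.8 9 0 0 0; -5 -4 11 0 0 0; -5 -7 11 0 0 0; -5 -10 11 0 0 0; -5 -13 11 0 0 0")

```text
time: 6.73
tool_pos: [506.6, -137.7, 150.0]
tcp_rot: [-90.1, -0.2, 8.6]
ft_force: [0.3, -0.3, 0.2]
finger_gap: -0.1
```

Request:
move_arm(motion="0.5 -3 0 0 0 0; 1.5 -6 0 0 0 0; 2.5 -9 0 0 0 0; 3.3 -11.5 0 0 0 0; 3.3 -11.5 0 0 0 0; 3.3 -11.5 0 0 0 0")

```text
time: 7.23
tool_pos: [539.0, -252.7, 148.6]
tcp_rot: [-90.1, -0.1, 8.5]
ft_force: [-0.3, -0.3, -0.3]
finger_gap: 0.0
```

```bash
python3 - <<'E'
from red import *
for n in("top","side"):
    s=eyes.snapshot(n);reds(n,s)
    cv2.imwrite(f"pics/{n}3.png",cv2.resize(s["image"][110:340,180:470],None,fx=2.7,fy=2.5))
E
```

```text
top 168 [508.1 166.8] mid [ 660.  -378.2   58. ] box [ 676. -364.] [ 675. -395.] [ 646. -392.] [ 646. -361.]
top 285 [338.4 210.4] mid [572.7  -1.6  58. ] box [579.  31.] [589. -32.] [567. -35.] [557.  27.]
top 306 [433.5 231.8] mid [ 521.7 -203.3   58. ] box [ 547. -182.] [ 555. -204.] [ 496. -224.] [ 487. -202.]
side 1021 [ 7.5 37.2] mid [-601.7 1172.5   58. ] box [-485.  842.] [-857. 1685.] [-753. 1682.] [-410.  838.]
side 2232 [368.9  19.3] mid [ 919.5 1323.2   58. ] box [581. 821.] [ 632. 1631.] [1121. 1614.] [931. 801.]
side 53 [22.2 61.1] mid [-444.3  924.8   58. ] box [-468.  944.] [-458.  971.] [-421.  907.] [-431.  881.]
side 59 [137.3  69.1] mid [-14.7 829.5  58. ] box [-47. 842.] [-46. 885.] [ 18. 805.] [ 15. 766.]
side 403 [305.9 292.9] mid [ 520.9 -203.7   58. ] box [ 487. -198.] [ 551. -179.] [ 556. -208.] [ 493. -226.]
side 308 [387.6 321.6] mid [ 661.9 -279.    58. ] box [ 639. -292.] [ 656. -254.] [ 685. -266.] [ 668. -303.]
```

View pics/side3.png

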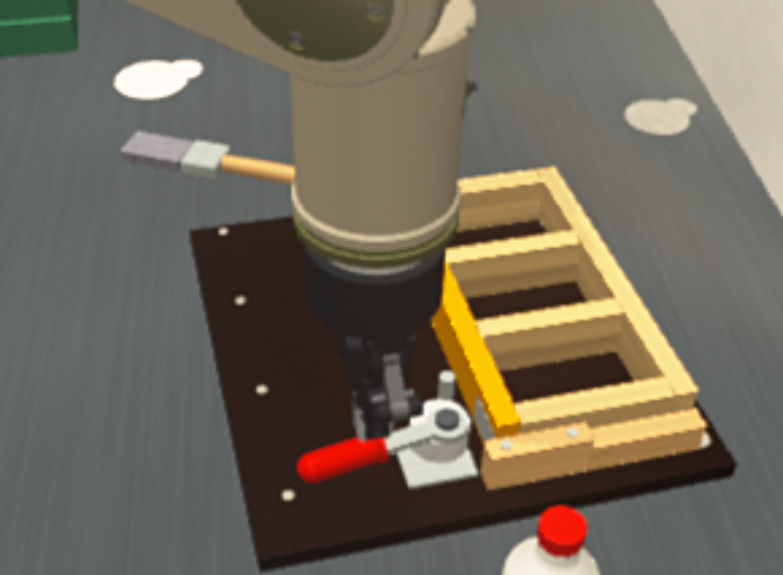

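The left grip now lies along mould −y in the top view and stayed put. The side view shows the arm above the right lever's outer side, with the bottle clear. Descending.

Request:
move_arm(motion="-0.2 0 -3 0 0 0; -0.3 0 -6 0 0 0; -0.3 0 -9 0 0 0; -0.3 0 -10.5 0 0 0; -0.3 0 -11 0 0 0; -0.3 0 -11 0 0 0; -0.6 0.9 -11 0 0 0; -0.8 1.6 -11 0 0 0; -1.1 2.4 -11 0 0 0; -1.5 3 -11 0 0 0")

```text
time: 8.17
tool_pos: [524.4, -220.5, 40.0]
tcp_rot: [-90.1, -0.1, 8.6]
ft_force: [1.2, -0.8, 0.1]
finger_gap: 0.1
```

Request:
move_arm(motion="-0.6 0.8 -0.2 0 0 0; -1 1.6 -0.2 0 0 0; -1.2 2.3 -0.2 0 0 0; -1.4 3 -0.2 0 0 0; -1.5 3.8 -0.2 0 0 0; -1.5 4.5 -0.2 0 0 0; -1.5 5.3 -0.2 0 0 0; -1.4 6.1 -0.2 0 0 0; -1.2 6.9 -0.2 0 0 0; -0.9 7.7 -0.2 0 0 0")

```text
time: 9.0
tool_pos: [514.5, -143.3, 36.2]
tcp_rot: [-90.0, 0.0, 8.6]
ft_force: [0.1, -1.7, -0.0]
finger_gap: -0.4
```

Request:
move_arm(motion="0.4 0.7 0.1 0 0 0; 0.8 1.5 0.1 0 0 0; 1.3 2.2 0.1 0 0 0; 1.9 2.8 0.1 0 0 0; 2.4 3.2 0.1 0 0 0; 2.9 3.6 0.1 0 0 0; 3.3 4 0.1 0 0 0; 3.5 4.1 0.1 0 0 0; 3.7 4.2 0.1 0 0 0; 3.9 4.3 0.1 0 0 0")

```text
time: 9.83
tool_pos: [553.2, -101.1, 37.2]
tcp_rot: [-90.0, 0.1, 8.6]
ft_force: [-2.5, -0.5, 0.9]
finger_gap: -0.0
```

Request:
move_arm(motion="0.2 0.1 0 0 0 0; 0.4 0.2 0 0 0 0; 0.6 0.3 0 0 0 0; 0.7 0.3 0 0 0 0; 0.8 0.4 0 0 0 0; 0.9 0.4 0 0 0 0; 1 0.5 0 0 0 0; 1 0.5 0 0 0 0")

```text
time: 10.5
tool_pos: [563.1, -96.6, 37.0]
tcp_rot: [-90.0, 0.1, 8.5]
ft_force: [-4.0, -3.8, 0.7]
finger_gap: 0.0
```

Request:
move_arm(motion="0.1 0 0 0 0 0; 0.2 0 0 0 0 0; 0.2 0 0 0 0 0; 0.3 0 0 0 0 0; 0.3 0 0 0 0 0")

```text
time: 10.92
tool_pos: [565.5, -96.1, 37.0]
tcp_rot: [-90.0, 0.1, 8.5]
ft_force: [-8.1, -1.0, 4.9]
finger_gap: 0.1
```

Request:
move_arm(motion="0.1 0 0 0 0 0; 0.2 0 0 0 0 0; 0.3 0 0 0 0 0; 0.3 0 0 0 0 0")

```text
time: 11.25
tool_pos: [565.6, -96.0, 36.8]
tcp_rot: [-89.9, 0.5, 8.5]
ft_force: [-23.9, -1.3, 16.8]
finger_gap: -0.0
```

The right lever has hit its stop: 24 N with no travel. I'll back off the same way and get clear of the scene.

Request:
move_arm(motion="-1 -0.1 0 0 0 0; -2.5 -0.4 0 0 0 0; -5 -0.8 0 0 0 0; -5 -0.8 3 0 0 0; -5 -0.8 6 0 0 0; -5 -0.8 9 0 0 0; -8 -0.8 12 0 0 0; -11 -1 14 0 0 0; -14 -1 16 0 0 0; -16 -1 17 0 0 0")

```text
time: 12.08
tool_pos: [409.2, -106.4, 210.3]
tcp_rot: [-90.1, -0.2, 8.6]
ft_force: [-0.2, -0.6, 1.1]
finger_gap: -0.2
```

```bash
python3 - <<'E'
from red import *
st=readout.sense();print(st["time"],st["tool_pos"],st["ft_force"])
for n in("top","side"):
    s=eyes.snapshot(n);reds(n,s)
    cv2.imwrite(f"pics/{n}4.png",cv2.resize(s["image"][100:300,190:470],None,fx=2.8,fy=2.8))
E
```

```text
12.0833 [ 409.18869758 -106.37162757  210.34244731] [-0.16632692 -0.61529052  1.05907771]
top 166 [508.2 166.8] mid [ 660.  -378.4   58. ] box [ 676. -364.] [ 675. -395.] [ 646. -392.] [ 646. -361.]
top 298 [381.8 202.6] mid [587.4 -95.9  58. ] box [594. -62.] [ 604. -126.] [ 581. -129.] [571. -65.]
top 287 [338.4 210.4] mid [572.7  -1.6  58. ] box [579.  31.] [589. -31.] [567. -35.] [557.  27.]
side 9529 [317.   31.7] mid [ 663.8 1173.5   58. ] box [344. 809.] [ 302. 1643.] [1121. 1614.] [925. 774.]
side 127 [74.  20.8] mid [-404.1 1361.5   58. ] box [-436. 1309.] [-472. 1437.] [-356. 1373.] [-327. 1249.]
side 2523 [150.4  49.6] mid [  -4.8 1009.4   58. ] box [-209.  898.] [-310. 1349.] [ 156. 1087.] [175. 710.]
side 87 [83.3 32.5] mid [-318.4 1212.5   58. ] box [-347. 1205.] [-317. 1286.] [-287. 1221.] [-318. 1145.]
side 241 [322.1 217.9] mid [ 5.716e+02 -5.000e-01  5.800e+01] box [554.  35.] [578.  45.] [589. -34.] [566. -43.]
side 276 [333.8 248.5] mid [586.8 -95.6  58. ] box [570. -62.] [597. -53.] [ 605. -128.] [ 579. -136.]
side 308 [387.6 321.6] mid [ 661.9 -279.    58. ] box [ 639. -292.] [ 656. -254.] [ 685. -266.] [ 668. -303.]
```

View pics/top4.png

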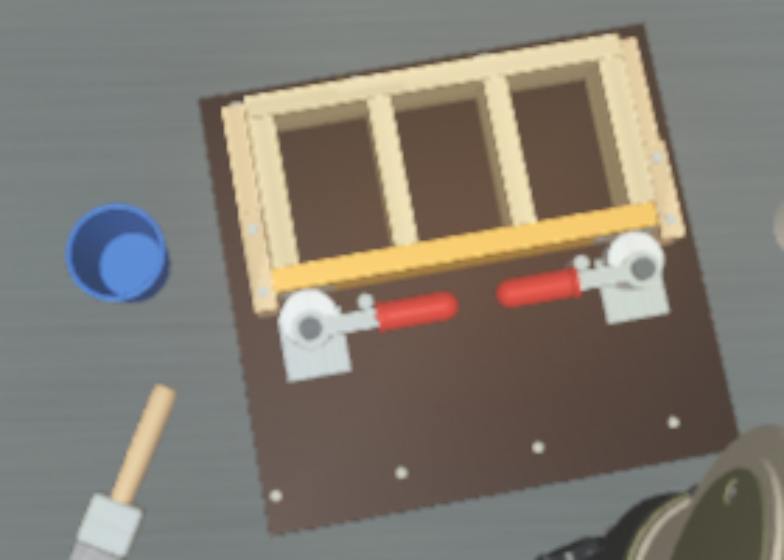

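The picture shows both levers lying along the shutter against their pins, with grips at crop (417,311) and (538,288). The cams sit on the shutter, it meets the bay walls with no gap, and the pot and brush are where they were. Handing in.

```bash
python3 -c "
from bench import r
print(r.hand_in())"
```

```text
the job is handed in; nothing more can be done
None
```

The job is handed in: I pushed both red levers round to their stop pins with the closed fingertip, left first, then right. At each stop the push force rose to about 21 N and 24 N with no further travel. I then backed straight off and lifted clear, at about 12 s on the robot's clock.

- **Levers:** the top view after withdrawal puts the two grips on one line at 8.86°, matching the mould's 8.85° yaw, so both levers read fully closed. The left grip was in the same place before and after the right push.
- **Shutter:** it stands on the board against the bay walls with no gap visible by eye. I did not measure the gap; my colour mask for the shutter found nothing.
- **Bystanders:** the bottle cap reads the same position as at the start, and the pot and brush look undisturbed.
- **Disagreements:** the pivots measured 257.6 mm apart against 260 mm nominal. Early on the arm also fell about 15 mm short of its commanded pose, so I worked each later move from the measured pose.

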